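# Rock the covers, weigh down the high corner

## Robot

A 7-joint arm with a two-finger parallel gripper is mounted at the origin on the work surface; the furniture and walls round the work are solid. World frame = base frame: x ahead of the robot, y to its left, z up, the work surface at z = 0. Lengths are in m, angles in rad, forces in N, time in s.
With the tool pointing down it reaches from about 0.425 to 0.95 m from the base axis. Payload 16.7 kg.
Tool frame: the origin (TCP) lies on the centre line of the jaws, within the pads' length; the fingertips stand 25 mm ahead of it and the grasp point (between the pads) lies 6 mm ahead of it; z points along the fingers, y is the line along which they close (so a half turn about z gives the same grasp; the last joint's range is limited). The gripper opens to 94 mm and grips with 3 to 60 N. Pads are 16 mm wide; open, the fingers measure 119 mm over their backs; the gripper's body (75 mm by 177 mm) begins 78 mm behind the grasp point.
Start: joints at [-1.474, 0.426, 0.074, 1.606, -0.034, 1.111, -0.067], TCP at [0.165, 0.655, 0.23] pointing down, gripper open.
Joint ranges: [-2.85, 2.85], [-0.5, 2.14], [-1.23, 1.37], [0.21, 2.46], [-1.02, 4.16], [0.16, 2.05], [-2.73, 2.73]. Speed limits (rad/s): [1.89, 1.89, 2.39, 2.39, 3.01, 3.01, 3.01].

## Interface

Orientations are given as a unit quaternion [w, x, y, z].
In Python, from bench import state, get_image, hand_in, recognise, trace, mark_of gives the robot as it stands.
- The arm moves only by the shell command python3 -m inch 'ROWS' [OPENING] [FORCE]. ROWS is JSON, a list of rows, each an object of numbers: "dx", "dy", "dz": the shift along the tool's x, y, z in units of 0.2 m (1.0 is 0.2 m); "ax", "ay", "az": the turn, a rotation vector about the tool's x, y, z in units of 180 degrees (1.0 is 180 degrees). In form: [{"dx": .., "dy": .., "dz": .., "ax": .., "ay": .., "az": ..}, ...]. A call has 1 to 12 rows; each row shifts and turns the commanded pose from where the row before left it, along the tool's axes as they then stand; what a row does not reach is not made up. A row lasts 1/12 s, in which the tool goes at most 41.7 mm and 7.16 degrees, less where a joint would pass 70% of its speed; a pose out of reach is approached as far as the arm can. A call with a number of a shift or a turn outside -1 to 1 is refused whole. A call with a gripper value outside its range is refused whole. OPENING is the opening, from 0 (shut) to 1 (fully open), set as the call begins (- or left out, the last holds). The fingers move at their own pace and stop on an object; FORCE is the grip in N (left out, the last holds). Time passes only in rows, so rows that do not move let the fingers close. It gives the time, the measured TCP pose, the force, the opening and the grip force at its end, in the units of the state.
- state(): the state, without advancing time (a new reading comes with each control period).
- get_image(name): name is "scene" or "top"; returns a dict with "image" (400x640x3 uint8, red, green, blue), "mtx" (3x3 intrinsics, pixels), "R" (3x3) and "t" (3): a world point X has camera coordinates R X + t. Camera axes: x right, y down, z forward; pixel columns grow to the right and rows downward; lengths in m; the calibration is good to about 2 mm. A picture is of the moment at which its call begins. There is no depth.
- hand_in(): hands the job in; it is judged then, once.
Trained networks look in the newest picture that a camera, given by its name, has taken for a name from the list of things; names that differ only in an ending like _2 or _b are one class to them, and where a whole thing is asked for, a point or a joint stands for the part that bears it (a point fixed in the world has none). Each returns a list of dicts, best first, with "conf" (0 to 1); they miss things now and then, are a little off and sometimes report something else, mostly with a low value. They report only what shows in the picture. A call takes as long as a camera call. They do not tell look-alikes from the thing itself.
- recognise(query, camera): "centre" ([x, y, z] in m, in the coordinates of the camera as it stood for that picture, good to about 4 mm: the middle of the surface that is visible of it).
- trace(query, camera): "mask" (400x640 bool, what is visible of it).
- mark_of(query, camera): "centre" ([x, y, z] in m, in the coordinates of the camera as it stood for that picture, good to about 4 mm: a listed point, or the origin of a listed thing).
The state is a dict: "time_s": time; "joint_pos": joint angles; "qd": joint speeds; "tau": joint torques, N m; "ee_pos": TCP position; "ee_rot": TCP orientation; "wrist_force": force on the tool from outside, world axes, zero at the start; "ft_torque": the same for the moment, N m; "gripper_width": opening from 0.0 (shut) to 1.0 (fully open); "grip_force": force on a finger pad.
Only numpy, scipy, OpenCV 4.12 (cv2) and the standard library are available. Lean on these libraries where they do the work, as an engineer would, in place of code of your own. Each camera call takes 0.05 s, during which the arm holds its last target. There are 200 camera calls.

## Task

One of the two heating-block covers on the dark surface plate is warped. Press gently down on the covers with the closed fingertips, near their corners and edges, until you find the one that rocks, and hold it rocked over for about half a second. Then stand the steel check weight gently on top of its high corner, so that the cover stays rocked over for gauging the gap, and let go; keep both covers in their places on the plate, press and bang nothing hard, and do not disturb the tin and the two bottles nearby.

Things in the scene. Friction and masses are not known exactly. Their poses are not given: they have to be found in the camera images.
- surface_plate: Dark granite surface plate, 150 x 300 mm, fixed; origin at the centre of its underside on the bench, long side along its y, flat top face 40 mm above the origin. The two covers lie on it side by side along y, about 140 mm apart. (Mind the tall fixed instrument on the left of the bench, beyond x = 0.3 m and y = 0.4 m.)
- cover_1: Square aluminium lid, 84 x 84 mm, 0.22 kg, low black knob in the middle. Origin: middle of its underside at sole level; x, y along its sides, z up. Slab z = 5 to 13 mm, on a hidden 10 mm square rubber pad, 5 mm tall, by each corner (centres 36.5 mm off the middle in x and y). Knob z = 13 to 31 mm, 22 mm across. Over 60 N on a cover, from fingers or a dropped weight, does damage; 2 to 10 N is plenty.
- cover_2: Like cover_1. One of the two, not told which, is warped: it rests level on three pads; one corner's pad (not told which) hangs 4 mm clear. Pressed there or mid-side next to it, it tips 0.077 rad under 0.5 N (corner) to 2 N (mid-side) till the pad lands, and falls back when let go. A fingertip sinks 2 to 3 mm at that corner, 0.6 to 1.7 mm mid-side; elsewhere, and on the sound cover, it does not.
- weight: Turned steel check weight, 0.13 kg, standing upright on the bench; origin at the centre of its underside. Foot 28 mm across, 22 mm tall; above it a slim neck and a round grip, 16 mm across, from 36 to 56 mm above the origin. It fits on a cover's corner with its axis 26 mm off the cover's middle in x and y; there it holds the warped cover over.
- small_bottle: Bystander: small glass bottle with a black cap, 54 mm across, 100 mm tall; origin at the centre of its underside.
- tin: Bystander: flat round tin with a blue lid, 56 mm across, 28 mm tall; origin at the centre of its underside.
- bottle: Bystander: glass bottle with a blue cap, 68 mm across, 135 mm tall; origin at the centre of its underside.
Mind the look-alikes: they are no part of the job. Leave any brown, turquoise or yellow look-alike of the cover_2 alone.

How it is judged:
On the way:
1. a cover is pressed by the fingers and held rocked over on the plate (tilted 0.045 to 0.12 rad) for 0.2 s (((angle between cover_1's own z axis and vertical between 0.045 and 0.12 rad and contact force between cover_1 and surface_plate above 0.4 N and z of cover_1 in the frame of surface_plate between 0.034 and 0.046 m and contact force between the fingers and cover_1 above 0.4 N) or (angle between cover_2's own z axis and vertical between 0.045 and 0.12 rad and contact force between cover_2 and surface_plate above 0.4 N and z of cover_2 in the frame of surface_plate between 0.034 and 0.046 m and contact force between the fingers and cover_2 above 0.4 N))), for 0.2 s.
At the end, for the whole second after the job is handed in: The weight stands upright (within 0.2 rad), released and at rest, on one cover, which stays rocked over on the plate (tilted 0.045 to 0.12 rad) under it; the other cover lies flat (within 0.03 rad) on the plate; both covers are within 30 mm of where they started (((angle between cover_1's own z axis and vertical between 0.045 and 0.12 rad and contact force between cover_1 and surface_plate above 0.4 N and z of cover_1 in the frame of surface_plate between 0.034 and 0.046 m and contact force between weight and cover_1 above 0.5 N and distance of each of cover_1, cover_2 from where it was at the start of the episode below 0.03 m and angle between cover_2's own z axis and vertical below 0.03 rad and contact force between cover_2 and surface_plate above 0.2 N) or (angle between cover_2's own z axis and vertical between 0.045 and 0.12 rad and contact force between cover_2 and surface_plate above 0.4 N and z of cover_2 in the frame of surface_plate between 0.034 and 0.046 m and contact force between weight and cover_2 above 0.5 N and distance of each of cover_2, cover_1 from where it was at the start of the episode below 0.03 m and angle between cover_1's own z axis and vertical below 0.03 rad and contact force between cover_1 and surface_plate above 0.2 N)) and angle between weight's own z axis and vertical below 0.2 rad and linear speed of weight below 0.02 m/s and contact force between the fingers and weight below 0.1 N); the robot touches nothing.
It fails at once if the fingers or the weight press on a cover with more than 60 N (contact force between any of the fingers, weight and cover_1 above 60 N or contact force between any of the fingers, weight and cover_2 above 60 N).
It fails at once if a cover is lifted or shoved more than 30 mm from its place (distance of any of cover_1, cover_2 from where it was at the start of the episode above 0.03 m).
It fails at once if the tin or a bottle is moved more than 30 mm or tipped (distance of any of small_bottle, tin, bottle from where it was at the start of the episode above 0.03 m or angle between any of small_bottle, tin, bottle's own z axis and vertical above 0.4 rad).
It also fails if it takes over 72 s, if anything falls off the work surface, if the arm or the gripper's body presses on something with over 40 N, if the wrist force passes 120 N, or if a joint passes its speed limit or range.

## Working session

There is one attempt and no reset: what is moved stays moved. The work goes in short steps, Python scripts to look and compute and a shell command to move; the robot and the scene stay as the last step left them, time stands still between calls to the robot, and variables do not carry over. Pictures are saved under pics/ and viewed, at most 10 in all, crops included, and the job is handed in when it is done.

```bash
mkdir -p pics; ls; cat > h.py <<'E'
import numpy as np, cv2
from bench import *
def world(c,im): return np.array(im["R"]).T@(np.array(c)-np.array(im["t"]))
def pix(X,im):
    p=np.array(im["mtx"])@(np.array(im["R"])@np.array(X)+np.array(im["t"])); return p[:2]/p[2]
def ray(u,v,z,im):
    R=np.array(im["R"]);o=-R.T@np.array(im["t"]);d=R.T@np.linalg.inv(im["mtx"])@np.array([u,v,1.]);return o+d*(z-o[2])/d[2]
def save(im,n,crop=None,s=1):
    a=im["image"][:,:,::-1]
    if crop: a=a[crop[1]:crop[3],crop[0]:crop[2]]
    cv2.imwrite("pics/"+n,cv2.resize(a,None,fx=s,fy=s,interpolation=cv2.INTER_CUBIC))
E
python3 - <<'E'
from h import *
for c in ["scene","top"]:
    im=get_image(c); save(im,c+"1.png",s=1.25)
    for q in ["surface_plate","cover_1","weight","small_bottle","tin","bottle"]:
        for r in mark_of(q,c)[:4]:
            w=world(r["centre"],im); print(c,q,round(r["conf"],2),w.round(3),pix(w,im).round())
s=state(); print(s["time_s"],s["ee_pos"],s["ee_rot"],s["wrist_force"])
E
```

```text
pics
scene surface_plate 0.74 [ 0.555 -0.018 -0.003] [317. 209.]
scene cover_1 0.95 [0.506 0.266 0.003] [242. 173.]
scene cover_1 0.94 [0.558 0.05  0.041] [300. 185.]
scene cover_1 0.79 [ 0.371 -0.058 -0.002] [269. 249.]
scene cover_1 0.77 [ 0.411 -0.251 -0.007] [340. 289.]
scene weight 0.5 [ 0.5   -0.352  0.002] [407. 292.]
scene small_bottle 0.65 [ 0.685 -0.233  0.001] [413. 226.]
scene small_bottle 0.61 [ 0.624 -0.336  0.001] [434. 259.]
scene tin 0.95 [ 0.625 -0.336 -0.002] [435. 259.]
scene bottle 0.97 [ 0.739 -0.305  0.001] [450. 230.]
scene bottle 0.27 [ 0.556 -0.016 -0.004] [316. 209.]
top surface_plate 0.6 [ 0.557 -0.017 -0.001] [312. 201.]
top cover_1 0.92 [0.344 0.165 0.   ] [241. 282.]
top cover_1 0.91 [ 0.366 -0.058  0.007] [327. 273.]
top cover_1 0.74 [ 0.505 -0.352 -0.002] [439. 220.]
top cover_1 0.71 [0.557 0.047 0.04 ] [287. 198.]
top weight 0.41 [ 0.504 -0.35   0.001] [438. 220.]
top small_bottle 0.87 [ 0.682 -0.238 -0.001] [393. 155.]
top tin 0.7 [ 0.619 -0.335 -0.   ] [430. 177.]
top bottle 0.62 [ 0.746 -0.306  0.   ] [418. 132.]
0.7 [0.16491872 0.6545103  0.2304927 ] [-6.66676297e-06  1.23109975e-01  9.92393034e-01 -3.91069320e-06] [-0.64082022 -0.58378759  0.305818  ]
```

View pics/scene1.png

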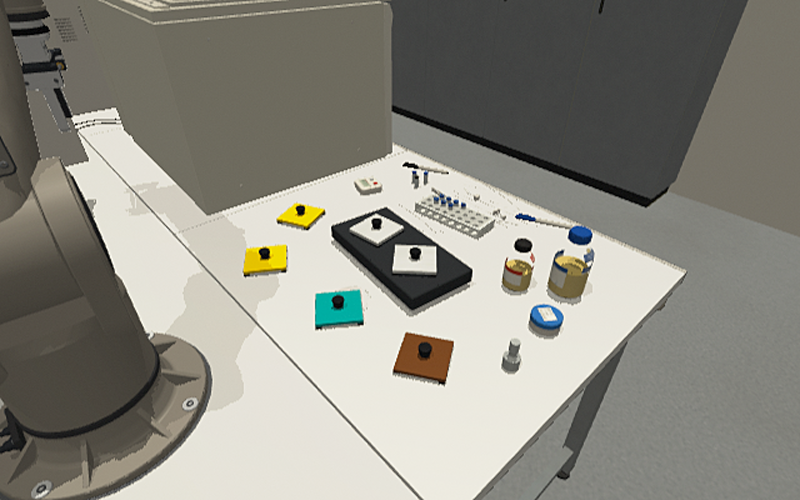

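View pics/top1.png

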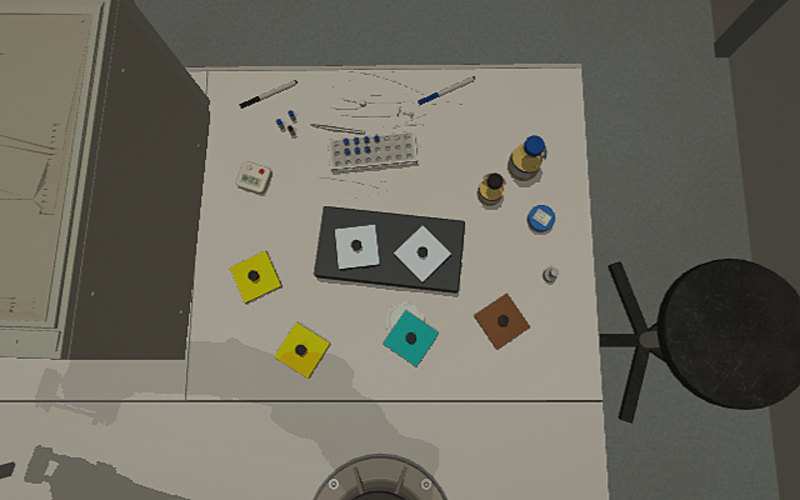

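The two white covers lie on the dark plate, at top-view (285,196) and (338,201) in 640-px coordinates. The look-alikes are yellow (203,221) and (241,281), turquoise (328,270) and brown (403,257). The weight is at (440,220). Next I measure the cover corners and check them in one close crop.

```bash
python3 - <<'E'
from h import *
vis=None
for c in ["top","scene"]:
    im=get_image(c); a=im["image"].astype(int); g=a.min(2)
    for k,P in (("L",(.557,.049,.053)),("R",(.552,-.089,.053))):
        u=pix(P,im).round().astype(int)
        m=(g>110).astype(np.uint8); 
        # plate-dark surround: take component nearest the point
        n,l,st,ce=cv2.connectedComponentsWithStats(m,connectivity=4)
        sub=l[u[1]-12:u[1]+13,u[0]-12:u[0]+13]; ids,ct=np.unique(sub[sub>0],return_counts=True); i=ids[ct.argmax()]
        ys,xs=np.where(l==i)
        W=np.array([ray(x,y,.053,im)[:2] for x,y in zip(xs,ys)],np.float32)
        r=cv2.minAreaRect(W*1000); print(c,k,len(xs),np.round(r[0],1),np.round(r[1],1),round(r[2],1),cv2.boxPoints(r).round(0).tolist())
    for r in mark_of("weight",c)[:2]: print("w",r["conf"],world(r["centre"],im).round(4))
    for r in trace("weight",c)[:1]:
        ys,xs=np.where(r["mask"]); print("mask",len(xs),xs.min(),xs.max(),ys.min(),ys.max())
    if c=="top": save(im,"crop.png",(230,140,470,250),3)
    else: print("bottom of weight",ray((xs.min()+xs.max())/2,ys.max()-3.5,0,im).round(4))
E
```

```text
top L 957 [557.   49.4] [82.8 82.9] 6.8 [[511.0, 86.0], [521.0, 3.0], [603.0, 13.0], [593.0, 95.0]]
top R 979 [543.1 -84.9] [83.1 82.2] 43.9 [[485.0, -84.0], [542.0, -143.0], [602.0, -86.0], [544.0, -26.0]]
w 0.61 [ 5.014e-01 -3.507e-01 -3.000e-04]
w 0.3 [ 0.5439 -0.0821  0.0401]
scene L 500 [557.   46.1] [87. 86.] 5.9 [[509.0, 84.0], [518.0, -1.0], [605.0, 8.0], [596.0, 93.0]]
scene R 648 [541.3 -86.4] [88.1 81.4] 44.0 [[481.0, -88.0], [538.0, -146.0], [601.0, -85.0], [545.0, -27.0]]
w 0.49 [ 0.4998 -0.3511 -0.0031]
mask 326 401 417 270 297
bottom of weight [ 0.5012 -0.3565  0.    ]
```

View pics/crop.png

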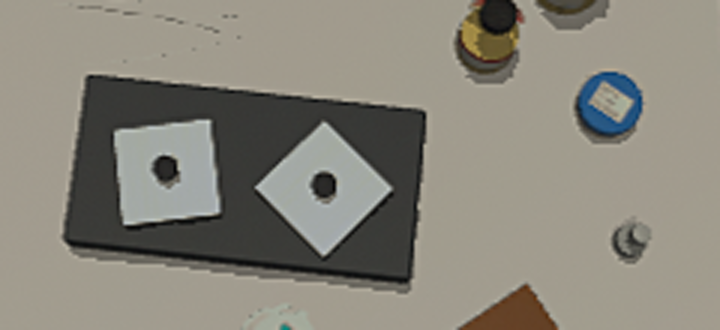

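The crop shows the two white covers: left one centred at about (557, 48) mm, turned 6.5°; right one at (542, -85) mm, turned 44°. Their sides measure about 83 mm, as expected. The weight stands at about (0.501, -0.351). First I pull the arm in past the instrument corner with the fingers shut.

```bash
python3 -m inch '[{"dy":-0.19},{"dy":-0.19},{"dy":-0.19},{"dy":-0.19},{"dy":-0.19},{"dy":-0.19}]' 0 10; python3 -m inch '[{"az":-0.038},{"az":-0.038},{"az":-0.038},{"az":-0.038},{"az":-0.038},{"az":-0.038},{"az":-0.038},{"az":-0.038},{"az":-0.038},{"az":-0.038}]'
cat > go.py <<'E'
import sys
from h import *
from scipy.spatial.transform import Rotation as Ro
def T(x,y,z,yaw=None):
    s=state(); q=s["ee_rot"]; R=Ro.from_quat([*q[1:],q[0]]).as_matrix()
    d=R.T@(np.array([x,y,z])-s["ee_pos"]); yy=np.degrees(np.arctan2(R[1,1],R[0,1]))
    print("t",round(s["time_s"],2),"pos",np.round(s["ee_pos"],4),"yaw_y",yy.round(1),"tilt",R[2,2].round(4),"F",np.round(s["wrist_force"],1),"| units",(d/.2).round(3),"rows",round(np.linalg.norm(d)/.04,1), "az" if yaw is not None else "", None if yaw is None else round(-(yaw-yy)/180,3))
if __name__=="__main__": T(*map(float,sys.argv[1:]))
E
python3 go.py .265 .345 .23
```

```text
t 1.0 pos [0.1649 0.6545 0.2305] yaw_y 75.9 tilt -1.0 F [-0.2 -0.5 -0.3] | units [-0.863 -1.378  0.002] rows 8.1  Noneinvalid input
invalid input
```

Partial rows seem to be refused, so I give all six numbers.

```bash
python3 -m inch '[{"dx":0,"dy":-0.19,"dz":0,"ax":0,"ay":0,"az":0},{"dx":0,"dy":-0.19,"dz":0,"ax":0,"ay":0,"az":0},{"dx":0,"dy":-0.19,"dz":0,"ax":0,"ay":0,"az":0},{"dx":0,"dy":-0.19,"dz":0,"ax":0,"ay":0,"az":0},{"dx":0,"dy":-0.19,"dz":0,"ax":0,"ay":0,"az":0},{"dx":0,"dy":-0.19,"dz":0,"ax":0,"ay":0,"az":0}]' 0 10; python3 go.py .265 .345 .23
```

```text
time_s: 1.5
ee_pos: [0.1088, 0.4316, 0.2303]
ee_rot: [0.0, 0.123, 0.992, 0.0]
wrist_force: [-0.2, 1.3, 1.4]
gripper_width: 0.613
grip_force: 0.0
t 1.5 pos [0.1088 0.4316 0.2303] yaw_y 75.9 tilt -1.0 F [-0.2  1.3  1.4] | units [-0.863 -0.229  0.002] rows 4.5  None
```

```bash
python3 -m inch '[{"dx":0,"dy":0,"dz":0,"ax":0,"ay":0,"az":-0.038},{"dx":0,"dy":0,"dz":0,"ax":0,"ay":0,"az":-0.038},{"dx":0,"dy":0,"dz":0,"ax":0,"ay":0,"az":-0.038},{"dx":0,"dy":0,"dz":0,"ax":0,"ay":0,"az":-0.038},{"dx":0,"dy":0,"dz":0,"ax":0,"ay":0,"az":-0.038},{"dx":0,"dy":0,"dz":0,"ax":0,"ay":0,"az":-0.038},{"dx":0,"dy":0,"dz":0,"ax":0,"ay":0,"az":-0.038},{"dx":0,"dy":0,"dz":0,"ax":0,"ay":0,"az":-0.038},{"dx":0,"dy":0,"dz":0,"ax":0,"ay":0,"az":-0.038},{"dx":0,"dy":0,"dz":0,"ax":0,"ay":0,"az":-0.038}]'; python3 go.py .265 .345 .23;python3 go.py .38 .23 .23
```

```text
time_s: 2.33
ee_pos: [0.1092, 0.4334, 0.2306]
ee_rot: [0.0, -0.459, 0.889, 0.0]
wrist_force: [0.1, -0.4, 0.1]
gripper_width: 0.003
grip_force: 0.0
t 2.33 pos [0.1092 0.4334 0.2306] yaw_y 144.6 tilt -1.0 F [ 0.1 -0.4  0.1] | units [-0.091 -0.891  0.003] rows 4.5  None
t 2.33 pos [0.1092 0.4334 0.2306] yaw_y 144.6 tilt -1.0 F [ 0.1 -0.4  0.1] | units [ 0.045 -1.693  0.003] rows 8.5  None
```

```bash
python3 -m inch '[{"dx":-0.018,"dy":-0.178,"dz":0,"ax":0,"ay":0,"az":0},{"dx":-0.018,"dy":-0.178,"dz":0,"ax":0,"ay":0,"az":0},{"dx":-0.018,"dy":-0.178,"dz":0,"ax":0,"ay":0,"az":0},{"dx":-0.018,"dy":-0.178,"dz":0,"ax":0,"ay":0,"az":0},{"dx":-0.018,"dy":-0.178,"dz":0,"ax":0,"ay":0,"az":0},{"dx":0.027,"dy":-0.16,"dz":0,"ax":0,"ay":0,"az":0},{"dx":0.027,"dy":-0.16,"dz":0,"ax":0,"ay":0,"az":0},{"dx":0.027,"dy":-0.16,"dz":0,"ax":0,"ay":0,"az":0},{"dx":0.027,"dy":-0.16,"dz":0,"ax":0,"ay":0,"az":0},{"dx":0.027,"dy":-0.16,"dz":0,"ax":0,"ay":0,"az":0}]'
python3 - <<'E'
from h import *
for n,c,a in (("L",(557,48.5),6.5),("R",(542.5,-85.5),44)):
    a=np.radians(a)
    for i,(sx,sy) in enumerate([(1,1),(-1,1),(-1,-1),(1,-1)]):
        print(n,i,[(np.array(c)+k*np.array([np.cos(a)*sx-np.sin(a)*sy,np.sin(a)*sx+np.cos(a)*sy])).round(1).tolist() for k in (33,26)])
E
python3 go.py .5935 .0135 .13 90
```

```text
time_s: 3.17
ee_pos: [0.3792, 0.2273, 0.2308]
ee_rot: [0.0, -0.456, 0.89, 0.0]
wrist_force: [1.1, 0.5, 0.8]
gripper_width: 0.004
grip_force: 0.0
L 0 [[586.1, 85.0], [579.9, 77.3]]
L 1 [[520.5, 77.6], [528.2, 71.4]]
L 2 [[527.9, 12.0], [534.1, 19.7]]
L 3 [[593.5, 19.4], [585.8, 25.6]]
R 0 [[543.3, -38.8], [543.1, -48.7]]
R 1 [[495.8, -84.7], [505.7, -84.9]]
R 2 [[541.7, -132.2], [541.9, -122.3]]
R 3 [[589.2, -86.3], [579.3, -86.1]]
t 3.17 pos [0.3792 0.2273 0.2308] yaw_y 144.3 tilt -1.0 F [1.1 0.5 0.8] | units [ 0.242 -1.494  0.504] rows 8.0 az 0.301
```

```bash
python3 -m inch '[{"dx":0,"dy":0,"dz":0,"ax":0,"ay":0,"az":0.0376},{"dx":0,"dy":0,"dz":0,"ax":0,"ay":0,"az":0.0376},{"dx":0,"dy":0,"dz":0,"ax":0,"ay":0,"az":0.0376},{"dx":0,"dy":0,"dz":0,"ax":0,"ay":0,"az":0.0376},{"dx":0,"dy":0,"dz":0,"ax":0,"ay":0,"az":0.0376},{"dx":0,"dy":0,"dz":0,"ax":0,"ay":0,"az":0.0376},{"dx":0,"dy":0,"dz":0,"ax":0,"ay":0,"az":0.0376},{"dx":0,"dy":0,"dz":0,"ax":0,"ay":0,"az":0.0376}]'
python3 go.py .5205 .0776 .115 90
```

```text
time_s: 3.83
ee_pos: [0.3783, 0.2287, 0.2306]
ee_rot: [0.0, 0.002, 1.0, 0.0]
wrist_force: [-0.2, 0.2, 0.2]
gripper_width: 0.003
grip_force: 0.0
t 3.83 pos [0.3783 0.2287 0.2306] yaw_y 89.8 tilt -1.0 F [-0.2  0.2  0.2] | units [-0.714 -0.753  0.578] rows 5.9 az -0.001
```

```bash
python3 -m inch '[{"dx":-0.102,"dy":-0.1076,"dz":0.0826,"ax":0,"ay":0,"az":0},{"dx":-0.102,"dy":-0.1076,"dz":0.0826,"ax":0,"ay":0,"az":0},{"dx":-0.102,"dy":-0.1076,"dz":0.0826,"ax":0,"ay":0,"az":0},{"dx":-0.102,"dy":-0.1076,"dz":0.0826,"ax":0,"ay":0,"az":0},{"dx":-0.102,"dy":-0.1076,"dz":0.0826,"ax":0,"ay":0,"az":0},{"dx":-0.102,"dy":-0.1076,"dz":0.0826,"ax":0,"ay":0,"az":0},{"dx":-0.102,"dy":-0.1076,"dz":0.0826,"ax":0,"ay":0,"az":0},{"dx":0,"dy":0,"dz":0.05,"ax":0,"ay":0,"az":0},{"dx":0,"dy":0,"dz":0.05,"ax":0,"ay":0,"az":0},{"dx":0,"dy":0,"dz":0.05,"ax":0,"ay":0,"az":0},{"dx":0,"dy":0,"dz":0,"ax":0,"ay":0,"az":0},{"dx":0,"dy":0,"dz":0,"ax":0,"ay":0,"az":0}]'
python3 go.py .5205 .0776 .078 90
python3 - <<'E'
from h import *
im=get_image("top"); save(im,"chk.png",(230,140,430,250),3)
E
```

```text
time_s: 4.83
ee_pos: [0.5207, 0.0792, 0.0848]
ee_rot: [-0.0, -0.002, 1.0, 0.0]
wrist_force: [-0.1, -0.5, 0.3]
gripper_width: 0.002
grip_force: 0.0
t 4.83 pos [0.5207 0.0792 0.0848] yaw_y 90.2 tilt -1.0 F [-0.1 -0.5  0.3] | units [ 0.001 -0.008  0.034] rows 0.2 az 0.001
```

View pics/chk.png

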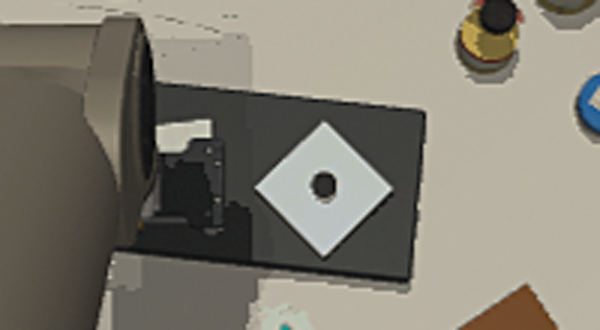

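The gripper is over the left cover and the arm hides it. The right cover is clear at crop (325,187). I descend gently.

```bash
python3 -m inch '[{"dx":0,"dy":-0.007,"dz":0.007,"ax":0,"ay":0,"az":0},{"dx":0,"dy":0,"dz":0.007,"ax":0,"ay":0,"az":0},{"dx":0,"dy":0,"dz":0.007,"ax":0,"ay":0,"az":0},{"dx":0,"dy":0,"dz":0.006,"ax":0,"ay":0,"az":0},{"dx":0,"dy":0,"dz":0.004,"ax":0,"ay":0,"az":0},{"dx":0,"dy":0,"dz":0.003,"ax":0,"ay":0,"az":0},{"dx":0,"dy":0,"dz":0,"ax":0,"ay":0,"az":0}]'
python3 -m inch '[{"dx":0,"dy":0,"dz":0.0025,"ax":0,"ay":0,"az":0},{"dx":0,"dy":0,"dz":0,"ax":0,"ay":0,"az":0}]' | grep -E "ee_pos|force"
python3 -m inch '[{"dx":0,"dy":0,"dz":0.0025,"ax":0,"ay":0,"az":0},{"dx":0,"dy":0,"dz":0,"ax":0,"ay":0,"az":0}]'| grep -E "ee_pos|force"
```

```text
time_s: 5.47
ee_pos: [0.5213, 0.0769, 0.078]
ee_rot: [-0.0, -0.001, 1.0, -0.0]
wrist_force: [-0.1, 0.5, 0.4]
gripper_width: 0.006
grip_force: 0.3
ee_pos: [0.5214, 0.077, 0.0775]
wrist_force: [-1.0, 0.9, 1.3]
grip_force: 0.4
ee_pos: [0.5214, 0.0769, 0.077]
wrist_force: [0.3, 0.8, 1.5]
grip_force: 0.4
```

```bash
python3 -m inch '[{"dx":0,"dy":0,"dz":0.003,"ax":0,"ay":0,"az":0},{"dx":0,"dy":0,"dz":0,"ax":0,"ay":0,"az":0}]' | grep -E "ee_pos|force"
python3 -m inch '[{"dx":0,"dy":0,"dz":0.003,"ax":0,"ay":0,"az":0},{"dx":0,"dy":0,"dz":0,"ax":0,"ay":0,"az":0}]'| grep -E "ee_pos|force"
python3 - <<'E'
from h import *
im=get_image("scene"); save(im,"press.png",(240,140,400,260),5)
E
```

```text
ee_pos: [0.5213, 0.0769, 0.0764]
wrist_force: [-0.6, 0.9, 1.0]
grip_force: 0.4
ee_pos: [0.5213, 0.0769, 0.0757]
wrist_force: [-0.2, 1.3, 1.3]
grip_force: 0.5
```

View pics/press.png

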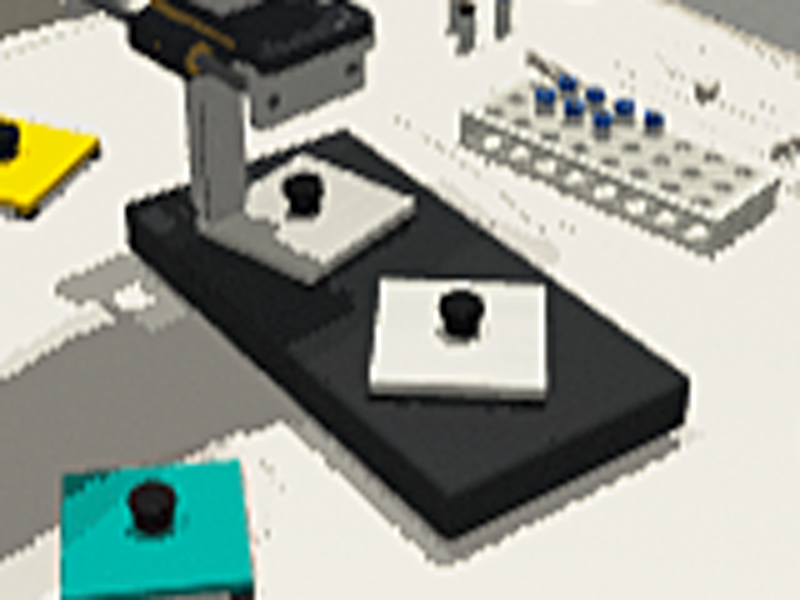

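The finger is on the near-left corner of the left cover, crop (210,225). It has sunk more than 2 mm at about 1 N, so this looks like the rocking corner. I press on until it lands.

```bash
for i in 1; do python3 -m inch '[{"dx":0,"dy":0,"dz":0.003,"ax":0,"ay":0,"az":0},{"dx":0,"dy":0,"dz":0,"ax":0,"ay":0,"az":0}]' | grep -E "ee_pos|force"
python3 -m inch '[{"dx":0,"dy":0,"dz":0.002,"ax":0,"ay":0,"az":0},{"dx":0,"dy":0,"dz":0,"ax":0,"ay":0,"az":0}]'| grep -E "ee_pos|force"
python3 -m inch '[{"dx":0,"dy":0,"dz":0.002,"ax":0,"ay":0,"az":0},{"dx":0,"dy":0,"dz":0,"ax":0,"ay":0,"az":0}]'| grep -E "ee_pos|force"; done
```

```text
ee_pos: [0.5214, 0.0769, 0.0753]
wrist_force: [-2.2, 0.6, 6.2]
grip_force: 2.6
ee_pos: [0.5214, 0.077, 0.0751]
wrist_force: [-3.0, -0.1, 9.8]
grip_force: 5.0
ee_pos: [0.5214, 0.077, 0.0749]
wrist_force: [-5.5, 0.6, 15.4]
grip_force: 7.9
```

Landed at 2.4 mm sink, after which the force rises: L1 is the high corner. I ease off a little, hold 0.7 s, then lift away.

```bash
python3 -m inch '[{"dx":0,"dy":0,"dz":-0.003,"ax":0,"ay":0,"az":0},{"dx":0,"dy":0,"dz":0,"ax":0,"ay":0,"az":0},{"dx":0,"dy":0,"dz":0,"ax":0,"ay":0,"az":0},{"dx":0,"dy":0,"dz":0,"ax":0,"ay":0,"az":0},{"dx":0,"dy":0,"dz":0,"ax":0,"ay":0,"az":0},{"dx":0,"dy":0,"dz":0,"ax":0,"ay":0,"az":0},{"dx":0,"dy":0,"dz":0,"ax":0,"ay":0,"az":0},{"dx":0,"dy":0,"dz":0,"ax":0,"ay":0,"az":0},{"dx":0,"dy":0,"dz":0,"ax":0,"ay":0,"az":0}]'
python3 - <<'E'
from h import *
im=get_image("scene"); save(im,"p2.png")
cv2.imwrite("pics/tilt.png",im["image"])
E
python3 -m inch '[{"dx":0,"dy":0,"dz":-0.01,"ax":0,"ay":0,"az":0},{"dx":0,"dy":0,"dz":-0.01,"ax":0,"ay":0,"az":0},{"dx":0,"dy":0,"dz":-0.02,"ax":0,"ay":0,"az":0},{"dx":0,"dy":0,"dz":-0.1,"ax":0,"ay":0,"az":0},{"dx":0,"dy":0,"dz":-0.15,"ax":0,"ay":0,"az":0},{"dx":0,"dy":0,"dz":-0.15,"ax":0,"ay":0,"az":0},{"dx":0,"dy":0,"dz":-0.15,"ax":0,"ay":0,"az":0},{"dx":0,"dy":0,"dz":-0.15,"ax":0,"ay":0,"az":0}]' 0.6
python3 go.py .501 -.352 .15 90
python3 - <<'E'
from h import *
im=get_image("scene"); b=cv2.imread("pics/p2.png"); a=im["image"][:,:,::-1]
cv2.imwrite("pics/cmp.png",np.vstack([cv2.resize(i[165:200,270:345],None,fx=8,fy=8,interpolation=cv2.INTER_CUBIC) for i in (b,a)]))
E
```

```text
time_s: 7.43
ee_pos: [0.5214, 0.077, 0.0752]
ee_rot: [0.0, -0.001, 1.0, 0.0]
wrist_force: [-1.6, 0.9, 7.6]
gripper_width: 0.008
grip_force: 3.5
time_s: 8.15
ee_pos: [0.5211, 0.0765, 0.2247]
ee_rot: [-0.0, -0.001, 1.0, -0.0]
wrist_force: [0.5, 0.8, 0.4]
gripper_width: 0.536
grip_force: 0.0
t 8.15 pos [0.5211 0.0765 0.2247] yaw_y 90.1 tilt -1.0 F [0.5 0.8 0.4] | units [ 0.103 -2.142  0.374] rows 10.9 az 0.0
```

View pics/cmp.png

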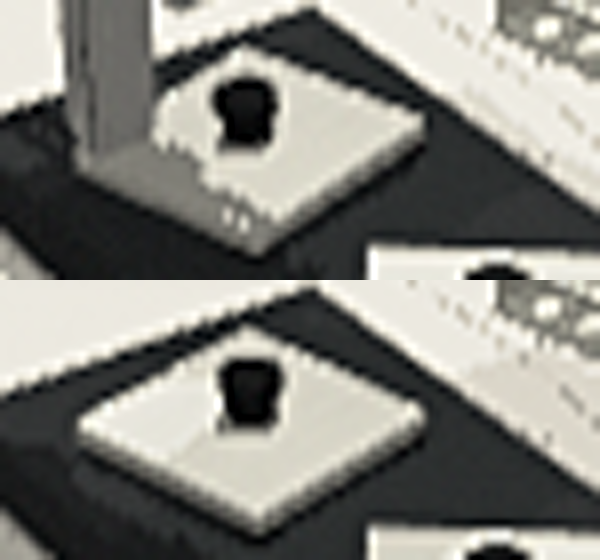

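Top half (pressed): the left cover leans toward the pressed corner, with the knob tilted at (245,110). Bottom half (released): it is back level. So the left cover is the warped one, with its high corner near (520,78) mm. Now to the weight.

```bash
python3 -m inch '[{"dx":0.0086,"dy":-0.1785,"dz":0.03,"ax":0,"ay":0,"az":0},{"dx":0.0086,"dy":-0.1785,"dz":0.03,"ax":0,"ay":0,"az":0},{"dx":0.0086,"dy":-0.1785,"dz":0.03,"ax":0,"ay":0,"az":0},{"dx":0.0086,"dy":-0.1785,"dz":0.03,"ax":0,"ay":0,"az":0},{"dx":0.0086,"dy":-0.1785,"dz":0.03,"ax":0,"ay":0,"az":0},{"dx":0.0086,"dy":-0.1785,"dz":0.03,"ax":0,"ay":0,"az":0},{"dx":0.0086,"dy":-0.1785,"dz":0.03,"ax":0,"ay":0,"az":0},{"dx":0.0086,"dy":-0.1785,"dz":0.03,"ax":0,"ay":0,"az":0},{"dx":0.0086,"dy":-0.1785,"dz":0.03,"ax":0,"ay":0,"az":0},{"dx":0.0086,"dy":-0.1785,"dz":0.03,"ax":0,"ay":0,"az":0},{"dx":0.0086,"dy":-0.1785,"dz":0.03,"ax":0,"ay":0,"az":0},{"dx":0.0086,"dy":-0.1785,"dz":0.03,"ax":0,"ay":0,"az":0}]' 0.6 8 >/dev/null
python3 go.py .501 -.351 .052 90
python3 - <<'E'
from h import *
im=get_image("scene"); save(im,"w.png",(340,190,480,310),5)
for c in ("scene","top"):
    im=get_image(c)
    for r in mark_of("weight",c)[:2]: print("w",c,r["conf"],world(r["centre"],im).round(4))
im=get_image("top"); 
for m in trace("weight","scene")[:1]: pass
E
```

```text
t 9.2 pos [ 0.5011 -0.3533  0.1507] yaw_y 90.1 tilt -1.0 F [0.1 0.4 0.9] | units [0.001 0.012 0.493] rows 2.5 az 0.001
w scene 0.67 [ 0.5015 -0.3493 -0.0058]
```

View pics/w.png

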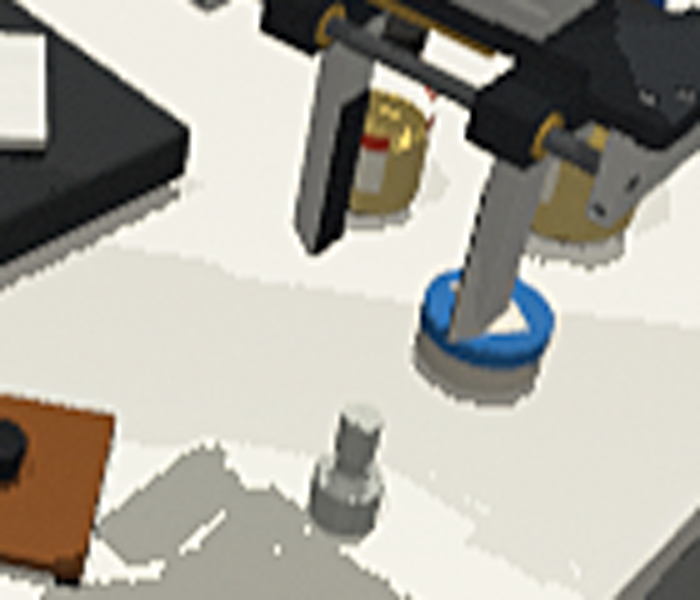

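The weight stands upright with its grip top at crop (362,415) and foot at (345,515). The jaws are above and behind it, clear of the tin. I check the top point against the axis, then descend.

```bash
python3 - <<'E'
from h import *
im=get_image("scene"); print(ray(340+362/5,190+415/5,.056,im).round(4), ray(340+345/5,190+513/5,0.0,im).round(4))
E
python3 -m inch '[{"dx":0,"dy":0.012,"dz":0.1,"ax":0,"ay":0,"az":0},{"dx":0,"dy":0,"dz":0.1,"ax":0,"ay":0,"az":0},{"dx":0,"dy":0,"dz":0.1,"ax":0,"ay":0,"az":0},{"dx":0,"dy":0,"dz":0.1,"ax":0,"ay":0,"az":0},{"dx":0,"dy":0,"dz":0.06,"ax":0,"ay":0,"az":0},{"dx":0,"dy":0,"dz":0.033,"ax":0,"ay":0,"az":0},{"dx":0,"dy":0,"dz":0,"ax":0,"ay":0,"az":0},{"dx":0,"dy":0,"dz":0,"ax":0,"ay":0,"az":0}]'
python3 go.py .501 -.351 .052 90
```

```text
[ 0.5023 -0.3534  0.056 ] [ 0.5031 -0.3551  0.    ]
time_s: 10.27
ee_pos: [0.5019, -0.3491, 0.053]
ee_rot: [0.0, -0.001, 1.0, -0.0]
wrist_force: [0.4, -0.7, -0.3]
gripper_width: 0.601
grip_force: 0.0
t 10.27 pos [ 0.5019 -0.3491  0.053 ] yaw_y 90.1 tilt -1.0 F [ 0.4 -0.7 -0.3] | units [ 0.004 -0.009  0.005] rows 0.1 az 0.001
```

```bash
python3 -m inch '[{"dx":0,"dy":-0.012,"dz":0.002,"ax":0,"ay":0,"az":0},{"dx":0,"dy":0,"dz":0,"ax":0,"ay":0,"az":0},{"dx":0,"dy":0,"dz":0,"ax":0,"ay":0,"az":0},{"dx":0,"dy":0,"dz":0,"ax":0,"ay":0,"az":0},{"dx":0,"dy":0,"dz":0,"ax":0,"ay":0,"az":0},{"dx":0,"dy":0,"dz":0,"ax":0,"ay":0,"az":0}]' 0.28 8
python3 - <<'E'
from h import *
im=get_image("scene"); save(im,"w2.png",(370,230,450,310),7)
E
```

```text
time_s: 10.77
ee_pos: [0.5017, -0.3515, 0.0522]
ee_rot: [0.0, -0.001, 1.0, -0.0]
wrist_force: [-0.2, -0.6, -0.2]
gripper_width: 0.285
grip_force: 0.0
```

View pics/w2.png

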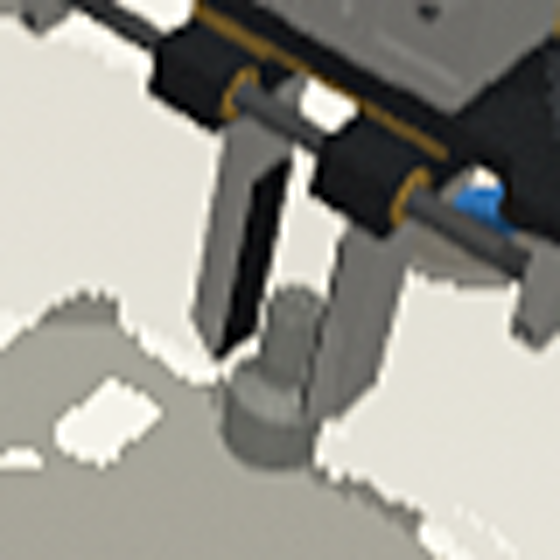

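The grip sits between the pads, centred. I close and lift.

```bash
python3 -m inch '[{"dx":0,"dy":0,"dz":0,"ax":0,"ay":0,"az":0},{"dx":0,"dy":0,"dz":0,"ax":0,"ay":0,"az":0},{"dx":0,"dy":0,"dz":0,"ax":0,"ay":0,"az":0},{"dx":0,"dy":0,"dz":0,"ax":0,"ay":0,"az":0},{"dx":0,"dy":0,"dz":0,"ax":0,"ay":0,"az":0},{"dx":0,"dy":0,"dz":0,"ax":0,"ay":0,"az":0}]' 0 15
python3 go.py .528 .0714 .17 90
python3 -m inch '[{"dx":0,"dy":0,"dz":-0.02,"ax":0,"ay":0,"az":0},{"dx":0,"dy":0,"dz":-0.05,"ax":0,"ay":0,"az":0},{"dx":0,"dy":0,"dz":-0.12,"ax":0,"ay":0,"az":0},{"dx":0,"dy":0,"dz":-0.15,"ax":0,"ay":0,"az":0},{"dx":0,"dy":0,"dz":-0.15,"ax":0,"ay":0,"az":0},{"dx":0,"dy":0,"dz":-0.08,"ax":0,"ay":0,"az":0},{"dx":0,"dy":0,"dz":0,"ax":0,"ay":0,"az":0}]'
python3 go.py .528 .0714 .17 90
```

```text
time_s: 11.32
ee_pos: [0.5015, -0.3515, 0.052]
ee_rot: [-0.0, -0.001, 1.0, -0.0]
wrist_force: [0.2, 0.3, -1.0]
gripper_width: 0.168
grip_force: 15.0
t 11.32 pos [ 0.5015 -0.3515  0.052 ] yaw_y 90.1 tilt -1.0 F [ 0.2  0.3 -1. ] | units [-0.136  2.114 -0.59 ] rows 11.0 az 0.001
time_s: 11.9
ee_pos: [0.5029, -0.3528, 0.1705]
ee_rot: [0.003, -0.001, 1.0, -0.001]
wrist_force: [0.8, -0.0, -0.9]
gripper_width: 0.166
grip_force: 15.0
t 11.9 pos [ 0.5029 -0.3528  0.1705] yaw_y 90.1 tilt -1.0 F [ 0.8 -0.  -0.9] | units [-1.290e-01  2.121e+00 -1.000e-03] rows 10.6 az 0.001
```

```bash
python3 -m inch '[{"dx":-0.0107,"dy":0.1767,"dz":0,"ax":0,"ay":0,"az":0},{"dx":-0.0107,"dy":0.1767,"dz":0,"ax":0,"ay":0,"az":0},{"dx":-0.0107,"dy":0.1767,"dz":0,"ax":0,"ay":0,"az":0}]' >/dev/null
python3 - <<'E'
from h import *
for c in ("top","scene"):
    im=get_image(c); g=im["image"].min(2)
    u=pix((.557,.049,.053),im).round().astype(int)
    n,l,st,ce=cv2.connectedComponentsWithStats((g>110).astype(np.uint8),connectivity=4)
    sub=l[u[1]-12:u[1]+13,u[0]-12:u[0]+13]; ids,ct=np.unique(sub[sub>0],return_counts=True); m=l==ids[ct.argmax()]
    ys,xs=np.where(m); W=np.array([ray(x,y,.053,im)[:2] for x,y in zip(xs,ys)],np.float32)*1000
    r=cv2.minAreaRect(W); print(c,len(xs),np.round(r[0],1),np.round(r[1],1),round(r[2],1),cv2.boxPoints(r).round(1).tolist())
    k=im["image"].max(2)[u[1]-9:u[1]+10,u[0]-9:u[0]+10]<60; 
    hull=cv2.convexHull(np.column_stack([xs,ys]).astype(np.int32)); mm=np.zeros(g.shape,np.uint8); cv2.fillConvexPoly(mm,hull,1)
    mm=cv2.erode(mm,np.ones((5,5)))
    ys,xs=np.where((mm>0)&(im["image"].max(2)<60)); print("knob",len(xs),ray(xs.mean(),ys.mean(),.062,im).round(4))
    for r in mark_of("cover_1",c)[:5]:
        w=world(r["centre"],im)
        if w[2]>.03: print("mark",round(r["conf"],2),w.round(4))
E
```

```text
top 967 [557.2  48.8] [83.  84.4] 6.6 [[511.1000061035156, 85.9000015258789], [520.7999877929688, 2.0999999046325684], [603.2999877929688, 11.600000381469727], [593.5999755859375, 95.5]]
knob 50 [0.5586 0.0488 0.062 ]
mark 0.8 [ 0.5432 -0.0836  0.0385]
mark 0.76 [0.5619 0.0489 0.0368]
scene 503 [556.5  46.3] [88.2 86.3] 7.0 [[507.3999938964844, 83.69999694824219], [518.0, -1.899999976158142], [605.5, 8.899999618530273], [594.9000244140625, 94.5]]
knob 50 [0.5584 0.0486 0.062 ]
mark 0.74 [ 0.544  -0.0865  0.0387]
```

```bash
python3 -m inch '[{"dx":-0.0107,"dy":0.1767,"dz":0,"ax":0,"ay":0,"az":0},{"dx":-0.0107,"dy":0.1767,"dz":0,"ax":0,"ay":0,"az":0},{"dx":-0.0107,"dy":0.1767,"dz":0,"ax":0,"ay":0,"az":0},{"dx":-0.0107,"dy":0.1767,"dz":0,"ax":0,"ay":0,"az":0},{"dx":-0.0107,"dy":0.1767,"dz":0,"ax":0,"ay":0,"az":0},{"dx":-0.0107,"dy":0.1767,"dz":0,"ax":0,"ay":0,"az":0},{"dx":-0.0107,"dy":0.1767,"dz":0,"ax":0,"ay":0,"az":0},{"dx":-0.0107,"dy":0.1767,"dz":0,"ax":0,"ay":0,"az":0},{"dx":-0.0107,"dy":0.1767,"dz":0,"ax":0,"ay":0,"az":0},{"dx":0,"dy":0,"dz":0,"ax":0,"ay":0,"az":0},{"dx":0,"dy":0,"dz":0,"ax":0,"ay":0,"az":0},{"dx":0,"dy":0,"dz":0,"ax":0,"ay":0,"az":0}]' | tail -2
python3 go.py .5285 .0716 .115 90
```

```text
gripper_width: 0.162
grip_force: 15.0
t 13.35 pos [0.5266 0.0711 0.1659] yaw_y 90.0 tilt -1.0 F [-1.2 -0.5 -1.5] | units [-0.01   0.003  0.255] rows 1.3 az 0.0
```

```bash
python3 -m inch '[{"dx":-0.01,"dy":0.003,"dz":0.1,"ax":0,"ay":0,"az":0},{"dx":0,"dy":0,"dz":0.1,"ax":0,"ay":0,"az":0},{"dx":0,"dy":0,"dz":0.05,"ax":0,"ay":0,"az":0},{"dx":0,"dy":0,"dz":0.03,"ax":0,"ay":0,"az":0},{"dx":0,"dy":0,"dz":0,"ax":0,"ay":0,"az":0},{"dx":0,"dy":0,"dz":0,"ax":0,"ay":0,"az":0},{"dx":0,"dy":0,"dz":0,"ax":0,"ay":0,"az":0}]' | tail -2
python3 go.py .5285 .0716 .104 90
```

```text
gripper_width: 0.169
grip_force: 15.0
t 13.93 pos [0.529  0.0728 0.1108] yaw_y 90.1 tilt -1.0 F [-0.1  0.9 -1.2] | units [ 0.002 -0.006  0.034] rows 0.2 az 0.0
```

```bash
python3 -m inch '[{"dx":0,"dy":-0.004,"dz":0.01,"ax":0,"ay":0,"az":0},{"dx":0,"dy":0,"dz":0.01,"ax":0,"ay":0,"az":0},{"dx":0,"dy":0,"dz":0.006,"ax":0,"ay":0,"az":0},{"dx":0,"dy":0,"dz":0.005,"ax":0,"ay":0,"az":0},{"dx":0,"dy":0,"dz":0.004,"ax":0,"ay":0,"az":0},{"dx":0,"dy":0,"dz":0,"ax":0,"ay":0,"az":0}]' | grep -E "ee_pos|wrist"
python3 -m inch '[{"dx":0,"dy":0,"dz":0.003,"ax":0,"ay":0,"az":0},{"dx":0,"dy":0,"dz":0,"ax":0,"ay":0,"az":0}]' | grep -E "ee_pos|wrist"
python3 -m inch '[{"dx":0,"dy":0,"dz":0.003,"ax":0,"ay":0,"az":0},{"dx":0,"dy":0,"dz":0,"ax":0,"ay":0,"az":0}]' | grep -E "ee_pos|wrist"
```

```text
ee_pos: [0.5284, 0.0726, 0.103]
wrist_force: [-1.1, 0.7, 1.9]
ee_pos: [0.5286, 0.0727, 0.1028]
wrist_force: [-3.0, 1.8, 10.0]
ee_pos: [0.5289, 0.0727, 0.1026]
wrist_force: [-5.1, 2.2, 15.7]
```

Landed and rocked. I ease off, release and retreat.

```bash
python3 -m inch '[{"dx":0,"dy":0,"dz":-0.004,"ax":0,"ay":0,"az":0},{"dx":0,"dy":0,"dz":0,"ax":0,"ay":0,"az":0},{"dx":0,"dy":0,"dz":0,"ax":0,"ay":0,"az":0}]' | grep -E "ee_pos|wrist"
python3 -m inch '[{"dx":0,"dy":0,"dz":0,"ax":0,"ay":0,"az":0},{"dx":0,"dy":0,"dz":0,"ax":0,"ay":0,"az":0},{"dx":0,"dy":0,"dz":0,"ax":0,"ay":0,"az":0},{"dx":0,"dy":0,"dz":0,"ax":0,"ay":0,"az":0},{"dx":0,"dy":0,"dz":0,"ax":0,"ay":0,"az":0},{"dx":0,"dy":0,"dz":-0.05,"ax":0,"ay":0,"az":0},{"dx":0,"dy":0,"dz":-0.1,"ax":0,"ay":0,"az":0},{"dx":0,"dy":0,"dz":-0.15,"ax":0,"ay":0,"az":0},{"dx":0,"dy":0,"dz":-0.15,"ax":0,"ay":0,"az":0},{"dx":0,"dy":0,"dz":-0.15,"ax":0,"ay":0,"az":0},{"dx":0,"dy":0,"dz":0,"ax":0,"ay":0,"az":0},{"dx":0,"dy":0,"dz":0,"ax":0,"ay":0,"az":0}]' 0.45
python3 - <<'E'
from h import *
im=get_image("scene"); save(im,"end.png",(250,140,390,245),5)
E
```

```text
ee_pos: [0.5286, 0.0725, 0.1028]
wrist_force: [-1.9, 1.0, 6.6]
time_s: 16.02
ee_pos: [0.5292, 0.0726, 0.2246]
ee_rot: [0.002, -0.001, 1.0, 0.001]
wrist_force: [0.5, -0.4, -0.7]
gripper_width: 0.447
grip_force: 0.0
```

View pics/end.png

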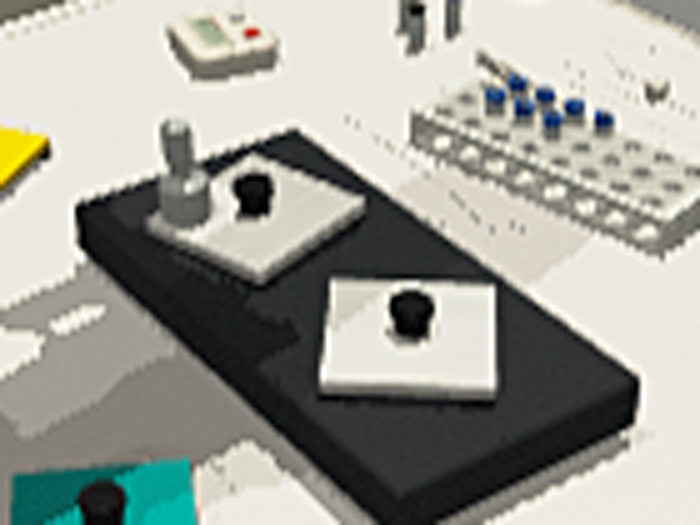

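The weight stands free on the high corner at crop (185,195), the left cover stays rocked under it with its knob leaning, and the right cover lies flat.

```bash
python3 -c "
from bench import *
print(hand_in())"
```

```text
the job is handed in; nothing more can be done
None
```

The left cover (the +y one) was the warped one: I found its high corner and held it rocked over for about 0.7 s. The check weight now stands released on that corner, the last picture shows the cover still rocked with the other lying flat, and the job is handed in (no verdict came back).

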